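Open the drip-tray tote and hold its sprung gate

ROBOT

A 6-joint arm with a two-finger parallel gripper is mounted at the origin on the work surface. World frame = base frame: x ahead of the robot, y to its left, z up, the work surface at z = 0. Lengths are in mm, angles in degrees, forces in N, time in s.
With the tool pointing down it reaches from about 300 to 850 mm from the base axis. Payload 4.2 kg.
Tool frame: the origin (TCP) lies midway between the tips of the shut fingers; the grasp point (between the pads) lies 19 mm behind it; z points along the fingers, y is the line along which they close (so a half turn about z gives the same grasp; the last joint's range is limited). The gripper opens to 91 mm and grips with 3 to 60 N. Pads are 32 mm wide; open, the fingers measure 118 mm over their backs; the gripper's body (76 mm by 178 mm) begins 60 mm behind the grasp point.
Start: joints at [-75.745, 18.312, 89.639, -0, 72.044, -1.146], TCP at [152.708, -554.368, 213.976] pointing down, gripper open.
Joint ranges: [-177.97, 177.97], [-48.28, 115.42], [12.27, 149.76], [-77.06, 257.06], [2.81, 150.46], [-146.56, 146.56]. Speed limits (degrees/s): [147.25, 147.25, 180, 180, 180, 180].

INTERFACE

Orientations are given as [roll, pitch, yaw] about the fixed x, y, z axes, in that order (R = Rz(yaw) Ry(pitch) Rx(roll)).
In Python, from workcell import env gives the robot as it stands.
- The arm moves only by the tool jog_arm, called as name(argument=value, ...) on one line, values as JSON. Schema: {"type":"object","properties":{"increments":{"type":"array","items":{"type":"number"},"minItems":6,"maxItems":48},"aperture":{"type":"number"},"grip_n":{"type":"number"},"only":{"type":"string"},"quiet":{"type":"boolean"},"lines":{"type":"string"}},"required":["increments"],"additionalProperties":false}. increments is one flat list of numbers that holds 1 to 8 rows one after another, with no inner brackets; each row has 6 numbers: dx, dy, dz in mm, then a rotation vector rx, ry, rz in degrees; each row shifts and turns the commanded pose from where the row before left it, along the tool's axes as they then stand; what a row does not reach is not made up. A row lasts 1/10 s, in which the tool goes at most 50 mm and 8.59 degrees, less where a joint would pass 70% of its speed; a pose out of reach is approached as far as the arm can. aperture is the finger opening in mm, set as the call begins (left out keeps the last). The fingers move at their own pace and stop on an object; grip_n is the grip in N (left out, the last holds). Time passes only in rows, so rows that do not move let the fingers close. The tool returns the time, the measured TCP pose, the force, the opening and the grip force at its end. only (a regular expression) keeps the lines of the reply that match it, lines (a string "A,B") keeps lines A to B, and quiet returns only ok. Input that does not fit is refused with a message, and nothing moves.
- env.state(): the state, without advancing time (a new reading comes with each control period).
- env.grab_frame(name): name is "side" or "top" or "wrist"; returns the picture (400x640x3 uint8, blue, green, red); there is no depth.
- env.camera_model(name): a dict with "fx", "fy", "cx", "cy" (pixels), "T" (4x4, takes a point from camera to world coordinates). Camera axes: x right, y up, looking along -z (the intrinsics and any distortion apply to the point x, -y, -z); pixel columns grow to the right and rows downward; lengths in mm; the calibration is good to about 2 mm. A picture is of the moment at which its call begins: read the wrist's pose just before it. camera_model takes no time and is no camera call; for the wrist camera it gives the pose at the moment of the call.
- env.job_done(): hands the job in; it is judged then, once.
The state is a dict: "time_s": time; "qpos": joint angles; "qvel": joint speeds; "effort": joint torques, N m; "ee_pos": TCP position; "ee_rot": TCP orientation; "force": force on the tool from outside, world axes, zero at the start; "torque": the same for the moment, N m; "gripper_width": finger opening in mm; "gripper_force": force on a finger pad.
Only numpy, scipy, OpenCV 4.12 (cv2) and the standard library are available. Lean on these libraries where they do the work, as an engineer would, in place of code of your own. Each camera call takes 0.05 s, during which the arm holds its last target. There are 200 camera calls.

TASK

Open the grey parts tote so that the drip trays can be drawn out: swing the steel hasp up off the gate and well back past upright, squeeze the blue catch fully home, then the yellow one. Take the gate by its red post, swing it out past its detent to about a right angle and keep holding it there by the post, still, as you finish: do not let go, as its spring would swing it back. Leave the trays and the other things on the bench where they are.

Things in the scene. Friction and masses are not known exactly. Their poses are not given: they have to be found in the camera images.
- tote: grey parts tote, 360 deep x 320 wide x 120 mm high, fixed. Origin: on the bench under the middle of its front; x points from the front into the tote, y left along the front, z up (the tote frame, m, used below). Left of its front (tote y 0.130 to -0.040): the swing gate; right: the latch block. A steel bridge rail crosses it 50 mm behind the gate, top at z 0.120. Walls reach z 0.119
- deck (a point): middle of the flat top (deck, z 0.120) of the black latch block that carries the two catches; block spans tote x -0.022 to 0.108, tote y -0.160 to -0.053
- hasp (a joint): angle of the steel hasp, rad: near 0 lying forward over the gate's top rail with its lip in front of the rail (locked; it may start up to 0.15), 1.57 standing upright, end stop 2.5 folded back. Stiff hinge (0.07 Nm friction): stays where it is left
- hasp_hinge (a point): a point on the hasp's hinge axis (axis along tote y), on the bridge rail at tote (0.050, 0.085, 0.128)
- hasp_knob (a point): centre of the orange cross knob at the hasp's free end: a cylinder along tote y, 22 mm long, 16 mm thick, 80 mm from the hinge axis; locked: at tote (-0.030, 0.085, 0.128), 24 mm ahead of the gate. Pinch its two ends from above (closing along tote y) and carry it round the hinge, up and back; it can turn between the pads. The strap behind it is 16 mm wide
- blue_catch (a joint): travel of the blue catch, m: 0 locked (may start up to 0.002), end stop 0.016. Its tab slides along tote +x towards the fixed blue lug; 4 N friction, no spring, stays where left. While locked, its tongue (10 mm high, on the deck) fills the gap behind the yellow tab, so the yellow catch cannot be squeezed
- blue_tab (a point): on the front (tote -x) outer face of the sliding blue tab, half height; tab 8 mm thick in x, 22 mm wide in y, top 36 mm above the deck (z 0.156), this point at z 0.140; locked it is at tote (0.060, -0.115)
- blue_lug (a point): on the back (tote +x) outer face of the fixed blue lug, of the same size, at tote (0.096, -0.115, 0.140). Outer width tab to lug 36 mm locked, 20 mm fully squeezed
- yellow_catch (a joint): travel of the yellow catch, m: 0 locked (may start up to 0.001), end stop 0.016. Its tab slides along tote -y towards the fixed yellow lug and draws a steel bolt from in front of the gate's free end (the bolt is clear from 0.010 on); 4 N friction, no spring, stays where it is left. Can be squeezed only once the blue catch is
- yellow_tab (a point): on the left (tote +y) outer face of the sliding yellow tab, half height (z 0.140); tab 8 mm thick in y, 20 mm wide in x, top at z 0.156; locked it is at tote (0.010, -0.066)
- yellow_lug (a point): on the right (tote -y) outer face of the fixed yellow lug, of the same size, at tote (0.010, -0.102, 0.140). Outer width tab to lug 36 mm locked, 20 mm fully squeezed
- gate (a joint): opening of the white barred gate, rad: 0 shut (may start up to 0.03), grows as its free end swings out to tote -x (clockwise from above), end stop 1.75. A spring pulls it shut (0.2 Nm/rad plus 0.05 Nm); a sprung detent at 0.1 to 0.9 rad must be forced (about 4 N at the post); let go, it swings back to the detent or shut.
- gate_hinge (a point): a point on the gate's upright hinge axis, at tote (0, 0.130, 0.120). The gate panel is 170 mm wide from here, 12 mm thick, top rail at z 0.115, with a steel strike at its free end up to z 0.130
- gate_post: upright round red grip post (a sleeve that turns freely) on the gate's top rail, 22 mm thick, 50 mm tall from z 0.115 to 0.165, 105 mm from the hinge axis; origin at its foot. Gate shut: at tote (0, 0.025). Part of the gate
- post_grip (a point): point on the red post's axis 34 mm above its foot (z 0.149), where to take it
- tray_a: loose black D-shaped drip tray (96 x 92 x 30 mm high) lying in the tote; origin under its round part's centre. Bystander
- tray_b: second such tray in the tote. Bystander
- tray_c: such a tray, 30 mm high, on the bench in front of the tote's latch block. Bystander
- tray_d: such a tray on the bench at the left. Bystander
- screw_cup: white bowl, 72 mm across, 35 mm high, on the left. Bystander
- driver: screwdriver lying on the bench on the right. Bystander
- tape: yellow ring-shaped roll, 90 mm across, 24 mm high, on the right. Bystander
- grease: closed jar, 50 mm across, 90 mm high, on the left. Bystander

How it is judged (in metres and radians):
On the way, in this order (a step that is already met when the one before it is completed fails the run):
1. the hasp is swung back past upright, both catches still locked (value of joint hasp above 1.6 rad and value of joint each of blue_catch, yellow_catch below 0.008 m), for 0.2 s.
2. the blue catch is squeezed home, the yellow one still locked (value of joint blue_catch above 0.012 m and value of joint yellow_catch below 0.008 m), for 0.2 s.
3. the yellow catch is squeezed home, the gate still shut (value of joint yellow_catch above 0.012 m and value of joint gate below 0.3 rad), for 0.2 s.
4. the gate is past its detent (value of joint gate above 0.95 rad), for 0.1 s.
5. the gate is held wide by its post (value of joint gate above 1.25 rad and contact force between the fingers and gate_post above 1 N), for 0.3 s.
At the end, for the whole second after the job is handed in: The gate is open at least 1.25 rad (72 degrees) and still (under 0.15 rad/s), the fingers press on its red post with at least 1 N, the hasp is past upright (over 1.6 rad) and both catches are squeezed by at least 12 of their 16 mm (all of step 5 and velocity of joint gate between -0.15 and 0.15 rad/s and value of joint hasp above 1.6 rad and value of joint each of blue_catch, yellow_catch above 0.012 m); the arm keeps its last pose, push and grip.
It fails at once if a bystander is moved by more than 25 mm (distance of any of tray_a, tray_b, tray_c, tray_d, screw_cup, driver, tape, grease from where it was at the start of the episode above 0.025 m).
It also fails if it takes over 58 s, if anything falls off the work surface, if the arm or the gripper's body presses on something with over 40 N, if the wrist force passes 120 N, or if a joint passes its speed limit or range.

## Working session

There is one attempt and no reset: what is moved stays moved. The work goes in short steps, Python scripts to look and compute and a tool call to move; the robot and the scene stay as the last step left them, time stands still between calls to the robot, and variables do not carry over. Pictures are saved under pics/ and viewed, at most 10 in all, crops included, and the job is handed in when it is done.

```bash
ls; mkdir -p pics
```

Run:
```python
from workcell import env
import cv2
for n in("side","top"):
    cv2.imwrite(f"pics/{n}0.png",env.grab_frame(n))
    m=env.camera_model(n);print(n,m)
cv2.imwrite("pics/wrist0.png",env.grab_frame("wrist"))
print(env.state())
```

```text
pics
workcell.py
side {'fx': 413.35900072189816, 'fy': 413.35900072189816, 'cx': 316.25431218706217, 'cy': 205.62936969247394, 'T': array([[ 9.97016173e-01,  3.01290525e-02, -7.10703252e-02,
         4.97009682e+02],
       [-7.56148328e-02,  5.66402652e-01, -8.20652444e-01,
        -9.28431534e+02],
       [ 1.55289401e-02,  8.23577729e-01,  5.66990807e-01,
         7.68944960e+02],
       [ 0.00000000e+00,  0.00000000e+00,  0.00000000e+00,
         1.00000000e+00]])}
top {'fx': 366.35766104018, 'fy': 366.35766104018, 'cx': 321.0030611283802, 'cy': 199.47472716091391, 'T': array([[-1.76458651e-02,  9.93227943e-01, -1.14834126e-01,
         4.40986620e+02],
       [-9.99748694e-01, -1.59391724e-02,  1.57636000e-02,
        -7.01687977e+00],
       [ 1.38264870e-02,  1.15083430e-01,  9.93259600e-01,
         1.27901526e+03],
       [ 0.00000000e+00,  0.00000000e+00,  0.00000000e+00,
         1.00000000e+00]])}
{'time_s': 0.15, 'qpos': array([-7.57450242e+01,  1.83445600e+01,  8.96880074e+01, -7.24986102e-04,
        7.20443249e+01, -1.14633272e+00]), 'qvel': array([ 0.0372921 , -0.08379441, -0.28791527, -0.01779232, -0.01035799,
       -0.0376983 ]), 'effort': array([ 3.89286524e-04, -4.12773371e+01, -2.32155597e+01,  7.27415294e-02,
        4.33898089e-02, -1.04151327e-04]), 'ee_pos': array([ 152.61122727, -554.00301032,  213.31592853]), 'ee_rot': array([-1.79923109e+02, -8.49064951e-04,  1.54015319e+01]), 'force': array([ 0.16462679, -0.25675359,  1.30139452]), 'torque': array([-0.02916239, -0.02086025, -0.07429243]), 'gripper_force': 0.0, 'gripper_width': 91.57289758776741}
```

View pics/top0.png

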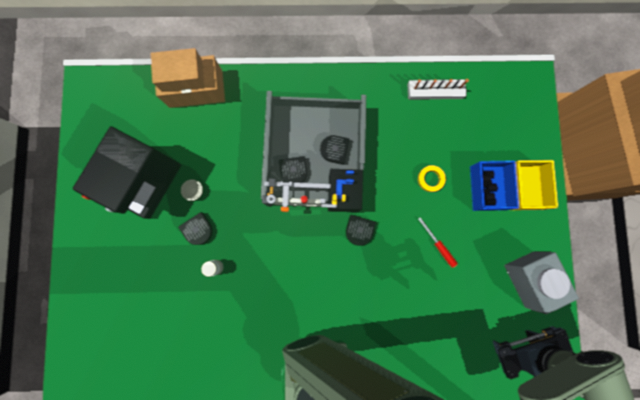

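View pics/side0.png

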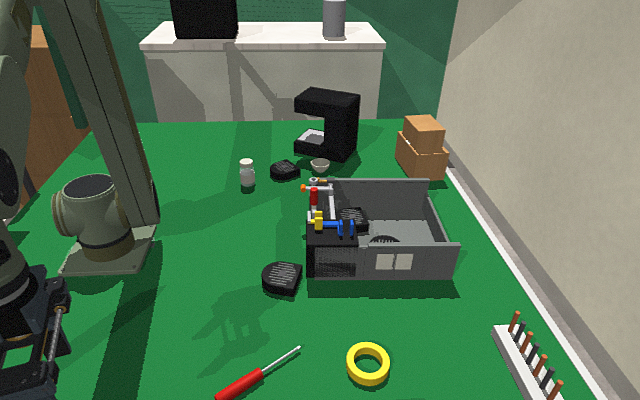

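The top view shows the tote at px (262–378, 92–212), with its front towards the robot. In the side view the catches, post and knob lie around (300–360, 180–240). I'll enlarge both crops.

Run:
```python
import cv2,numpy as np
a=cv2.imread("pics/top0.png")[165:225,255:375];b=cv2.imread("pics/side0.png")[170:250,290:380]
a=cv2.resize(a,None,fx=6.5,fy=6.5,interpolation=cv2.INTER_CUBIC);cv2.imwrite("pics/tc.png",a)
b=cv2.resize(b,None,fx=7,fy=7,interpolation=cv2.INTER_CUBIC);cv2.imwrite("pics/sc.png",b)
```

```text
(no output)
```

View pics/tc.png

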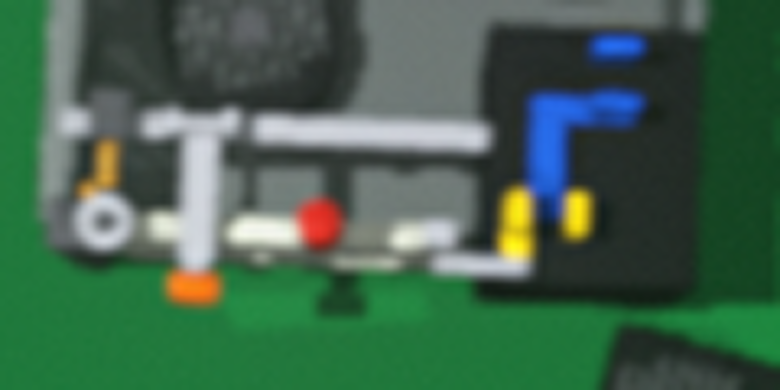

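View pics/sc.png

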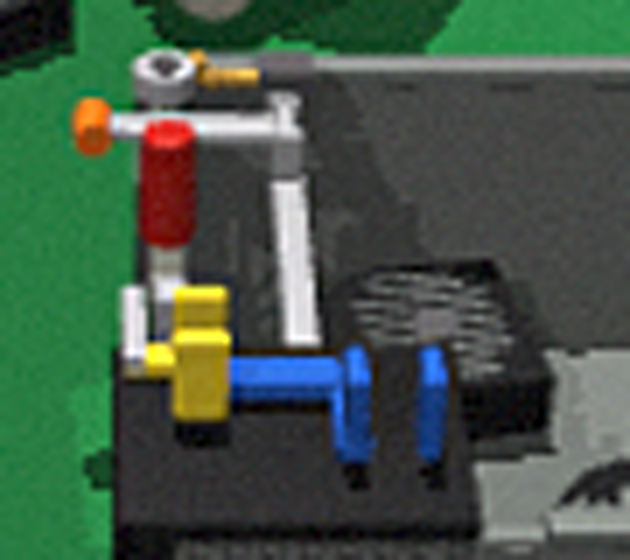

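Pixel positions in the crops:

| Point | Top crop | Side crop |
|---|---|---|
| Knob | (193, 286) | (92, 126) |
| Post top | (320, 216) | (168, 132) |
| Blue lug top | (618, 46) | (432, 352) |
| Blue tab top | (618, 100) | (357, 354) |
| Yellow tab top | (516, 205) | (203, 292) |
| Yellow lug top | (578, 205) | (203, 336) |

I'll triangulate these and fit the tote pose.

Create h.py:
```python
import numpy as np
from scipy.optimize import least_squares
from scipy.spatial.transform import Rotation as R
def proj(m,p):
    T=m["T"];c=(np.atleast_2d(p)-T[:3,3])@T[:3,:3]
    return np.c_[m["cx"]+m["fx"]*c[:,0]/-c[:,2], m["cy"]+m["fy"]*c[:,1]/c[:,2]]
def tri(obs): # [(model,(u,v))]
    f=lambda p:np.concatenate([proj(m,p)[0]-np.array(uv) for m,uv in obs])
    s=least_squares(f,[480,30,130]);return s.x,np.abs(s.fun).max()
def t2w(pose,p):
    a=np.radians(pose[2]);p=np.atleast_2d(p)
    return np.c_[pose[0]+np.cos(a)*p[:,0]-np.sin(a)*p[:,1],pose[1]+np.sin(a)*p[:,0]+np.cos(a)*p[:,1],p[:,2]]
```

Run:
```python
from h import *
from workcell import env
t=env.camera_model("top");s=env.camera_model("side")
P={"knob":[(193,286),(92,126),(-30,85,128)],"post":[(320,216),(168,132),(0,25,165)],"blug":[(618,46),(432,352),(92,-115,156)],
"btab":[(618,100),(357,354),(64,-115,156)],"ytab":[(516,205),(203,292),(10,-70,156)],"ylug":[(578,205),(203,336),(10,-98,156)]}
W=[]
for k,(a,b,l) in P.items():
    w,e=tri([(t,(255+a[0]/6.5,165+a[1]/6.5)),(s,(290+b[0]/7,170+b[1]/7))]);W.append(w);print(k,w.round(1),round(e,2))
W=np.array(W);L=np.array([v[2] for v in P.values()],float)
f=lambda q:(t2w(q[:3],L)+[0,0,q[3]]-W).ravel()
r=least_squares(f,[440,30,0,0]);print(r.x.round(2));print(r.fun.reshape(-1,3).round(1))
m=env.camera_model("wrist");print(m["T"].round(3),m["fx"],env.state()["ee_pos"])
```

```text
knob [545.8  89.5 129.3] 0.06
post [573.4  26.6 165.2] 0.32
blug [ 655.4 -116.6  160.7] 0.31
btab [ 629.  -115.9  160.4] 0.21
ytab [579.2 -66.4 154.2] 0.09
ylug [577.5 -95.8 155.9] 0.43
[571.71   2.81  -3.12   1.44]
[[ 0.6 -0.2  0.1]
 [-0.4  1.2  1.2]
 [ 1.9 -0.5 -3.2]
 [ 0.3  0.4 -2.9]
 [-1.3 -1.2  3.3]
 [-1.1  0.3  1.6]]
[[ 2.66000e-01  9.21000e-01  2.86000e-01  2.33215e+02]
 [-9.64000e-01  2.55000e-01  7.80000e-02 -5.31510e+02]
 [-1.00000e-03 -2.96000e-01  9.55000e-01  3.85679e+02]
 [ 0.00000e+00  0.00000e+00  0.00000e+00  1.00000e+00]] 321.40349200286374 [ 152.61122727 -554.00301032  213.31592853]
```

Add to h.py:
```python
POSE=[571.7,2.8,-3.1]
def go(x,y,z,yaw_tote):
    """print tool-frame shift (at the present attitude) and turn to TCP tote pose (mm,deg)"""
    from workcell import env
    s=env.state();C=R.from_euler("xyz",s["ee_rot"],degrees=True);G=R.from_euler("xyz",[180,0,POSE[2]+yaw_tote],degrees=True)
    w=t2w(POSE,[x,y,z])[0]
    print("world",w.round(1),"now",s["ee_pos"].round(1),s["ee_rot"].round(1),"| shift now-axes",C.inv().apply(w-s["ee_pos"]).round(1),"goal-axes",G.inv().apply(w-s["ee_pos"]).round(1),"rotvec",np.degrees((C.inv()*G).as_rotvec()).round(1))
```

```text
(no output)
```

jog_arm(increments=[0, 0, -20, 0, 0, 6.2, 0, 0, -20, 0, 0, 6.2, 0, 0, -10, 0, 0, 6.1, 0, 0, 0, 0, 0, 0], aperture=60, grip_n=10)

```text
time_s: 0.55
ee_pos: [152.9, -555.1, 265.4]
ee_rot: [179.8, -0.1, -3.1]
force: [-0.2, 1.1, -0.3]
gripper_width: 62.5
gripper_force: 0.0
```

```bash
python3 -c "
from h import *
go(-33,85,220,0)"
```

```text
world [543.3  89.5 220. ] now [ 152.9 -555.1  265.4] [ 1.798e+02 -1.000e-01 -3.100e+00] | shift now-axes [ 355.1 -664.8   43.7] goal-axes [ 355.  -664.7   45.4] rotvec [ 0.2 -0.1  0. ]
```

jog_arm(increments=[22, -41.5, 0, 0, 0, 0, 22, -41.5, 0, 0, 0, 0, 22, -41.5, 0, 0, 0, 0, 22, -41.5, 0, 0, 0, 0, 22, -41.5, 0, 0, 0, 0, 22, -41.5, 0, 0, 0, 0, 22, -41.5, 0, 0, 0, 0, 22, -41.5, 0, 0, 0, 0])

```text
time_s: 1.35
ee_pos: [346.5, -230.3, 263.1]
ee_rot: [-180.0, 0.1, -3.0]
force: [0.9, -0.4, -0.2]
gripper_width: 60.1
gripper_force: 0.0
```

jog_arm(increments=[22, -41.5, 0, 0, 0, 0, 22, -41.5, 0, 0, 0, 0, 22, -41.5, 0, 0, 0, 0, 22, -41.5, 0, 0, 0, 0, 22, -41.5, 0, 0, 0, 0, 22, -41.5, 10, 0, 0, 0, 22, -41.5, 15, 0, 0, 0, 0, 0, 0, 0, 0, 0])

```text
time_s: 2.15
ee_pos: [516.4, 53.6, 235.4]
ee_rot: [-179.9, 0.3, -2.7]
force: [-1.1, -0.4, -0.8]
gripper_width: 59.9
gripper_force: 0.0
```

Run:
```python
from h import *
import cv2
from workcell import env
go(-33,85,109,0)
m=env.camera_model("wrist");im=env.grab_frame("wrist");cv2.imwrite("pics/w1.png",im)
for n,p in dict(knob=(-30,85,128),post=(0,25,165),hinge=(0,130,128),ytab=(10,-70,156),blug=(92,-115,156)).items(): print(n,proj(m,t2w(POSE,p)).round(0))
```

```text
world [543.3  89.5 109. ] now [516.4  53.6 235.4] [-179.9    0.3   -2.7] | shift now-axes [ 25.8 -36.9 126.3] goal-axes [ 24.9 -37.3 126.4] rotvec [-0.1  0.3  0.4]
knob [[277. 163.]]
post [[350. 134.]]
hinge [[223. 128.]]
ytab [[474. 121.]]
blug [[558.  -2.]]
```

View pics/w1.png

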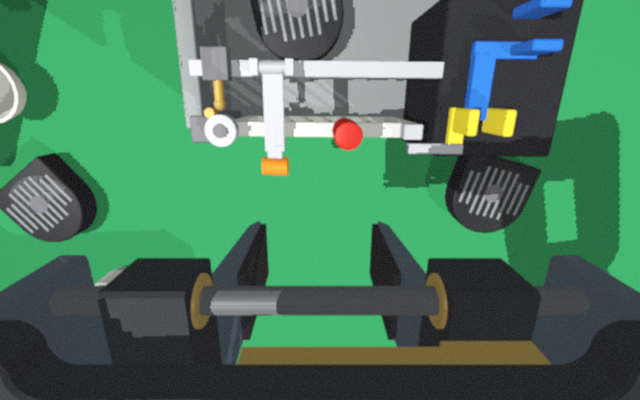

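The wrist view shows the knob at (275,166), the post top at (347,133) and the gate hinge at (220,130). These are 2–3 px from the predictions, so the fit holds. Next I go down on the knob.

jog_arm(increments=[12.5, -18.6, 0, 0, 0, 0.4, 12.4, -18.7, 0, 0, 0, 0, 0, 0, 0, 0, 0, 0, 0, 0, 0, 0, 0, 0], aperture=60)

```text
time_s: 2.6
ee_pos: [542.0, 84.0, 238.6]
ee_rot: [179.9, 0.1, -3.5]
force: [-0.4, -0.1, 0.1]
gripper_width: 60.0
gripper_force: 0.0
```

```bash
python3 -c "
from h import *
go(-33,85,109,0)"
```

```text
world [543.3  89.5 109. ] now [542.   84.  238.6] [ 1.799e+02  1.000e-01 -3.500e+00] | shift now-axes [  1.2  -5.7 129.6] goal-axes [  1.   -5.5 129.6] rotvec [ 0.1  0.1 -0.4]
```

jog_arm(increments=[1, -5.5, 35, 0, 0, -0.4, 0, 0, 40, 0, 0, 0, 0, 0, 35, 0, 0, 0, 0, 0, 19.6, 0, 0, 0, 0, 0, 0, 0, 0, 0, 0, 0, 0, 0, 0, 0], aperture=60)

```text
time_s: 3.2
ee_pos: [544.1, 89.6, 110.1]
ee_rot: [180.0, -0.0, -3.1]
force: [-0.3, 0.3, 0.3]
gripper_width: 60.0
gripper_force: 0.0
```

```bash
python3 -c "
from h import *
go(-33,85,109,0)"
```

```text
world [543.3  89.5 109. ] now [544.1  89.6 110.1] [180.   -0.   -3.1] | shift now-axes [-0.8  0.2  1.1] goal-axes [-0.8  0.2  1.1] rotvec [ 0. -0. -0.]
```

jog_arm(increments=[0, 0, 0, 0, 0, 0, 0, 0, 0, 0, 0, 0, 0, 0, 0, 0, 0, 0, 0, 0, 0, 0, 0, 0, 0, 0, 0, 0, 0, 0, 0, 0, 0, 0, 0, 0], aperture=10, grip_n=15)

```text
time_s: 3.8
ee_pos: [544.3, 90.6, 109.5]
ee_rot: [180.0, -0.0, -3.1]
force: [-0.7, -1.1, 0.7]
gripper_width: 21.6
gripper_force: 15.0
```

Grip confirmed at 21.6 mm. Now I carry the knob round the hinge.

jog_arm(increments=[0.7, 0, -10.4, 0, 0, 0, 2, 0, -10.3, 0, 0, 0, 3.4, 0, -9.9, 0, 0, 0, 4.6, 0, -9.4, 0, 0, 0, 5.8, 0, -8.7, 0, 0, 0, 6.9, 0, -7.9, 0, 0, 0, 7.9, 0, -6.9, 0, 0, 0, 8.7, 0, -5.8, 0, 0, 0])

```text
time_s: 4.6
ee_pos: [584.1, 88.4, 179.4]
ee_rot: [180.0, 0.1, -3.1]
force: [-3.0, -1.1, -1.9]
gripper_width: 21.6
gripper_force: 15.0
```

jog_arm(increments=[9.4, 0, -4.6, 0, 0, 0, 9.9, 0, -3.4, 0, 0, 0, 10.3, 0, -2, 0, 0, 0, 10.4, 0, -0.7, 0, 0, 0, 0, 0, 0, 0, 0, 0])

```text
time_s: 5.1
ee_pos: [627.2, 86.1, 190.1]
ee_rot: [-180.0, -0.3, -3.1]
force: [-0.2, -2.1, 5.7]
gripper_width: 22.0
gripper_force: 15.0
```

jog_arm(increments=[10.4, 0, 0.7, 0, 0, 0, 10.3, 0, 2, 0, 0, 0, 9.9, 0, 3.4, 0, 0, 0, 9.4, 0, 4.6, 0, 0, 0, 11.4, 0, 8, 0, 0, 0, 0, 0, 0, 0, 0, 0, 0, 0, 0, 0, 0, 0])

```text
time_s: 5.8
ee_pos: [678.5, 83.2, 171.0]
ee_rot: [-180.0, -0.4, -3.1]
force: [4.7, -1.0, 2.1]
gripper_width: 21.9
gripper_force: 15.0
```

Still gripped, with the hasp at about 130°. Release, rise, turn by 90° and head for the blue catch.

jog_arm(increments=[0, 0, 0, 0, 0, 0, 0, 0, 0, 0, 0, 0, 0, 0, 0, 0, 0, 0], aperture=62, grip_n=20)

```text
time_s: 6.1
ee_pos: [674.5, 83.7, 169.9]
ee_rot: [180.0, 0.1, -3.1]
force: [-0.1, -0.6, 0.0]
gripper_width: 43.0
gripper_force: 0.0
```

jog_arm(increments=[0, 0, -35, 0, 0, 0, 0, 0, -35, 0, 0, -5, 0, 0, -20, 0, 0, -8.5, 0, 0, 0, 0, 0, -8.5, 0, 0, 0, 0, 0, -8.5, 0, 0, 0, 0, 0, -8.5, 0, 0, 0, 0, 0, -8.5, 0, 0, 0, 0, 0, -8.5])

```text
time_s: 6.9
ee_pos: [674.8, 83.7, 260.3]
ee_rot: [-179.9, 0.0, 53.3]
force: [-0.0, 0.4, 0.3]
gripper_width: 61.8
gripper_force: 0.0
```

jog_arm(increments=[0, 0, 0, 0, 0, -8.5, 0, 0, 0, 0, 0, -8.5, 0, 0, 0, 0, 0, -8.5, 0, 0, 0, 0, 0, -8.5, 0, 0, 0, 0, 0, 0, 0, 0, 0, 0, 0, 0])

```text
time_s: 7.5
ee_pos: [675.1, 83.6, 260.4]
ee_rot: [-180.0, 0.0, 86.7]
force: [-0.7, 0.6, 1.4]
gripper_width: 61.5
gripper_force: 0.0
```

```bash
python3 -c "
from h import *
go(86,-115,220,90)"
```

```text
world [ 651.4 -116.7  220. ] now [675.1  83.6 260.4] [-180.     0.    86.7] | shift now-axes [-201.3  -12.2   40.5] goal-axes [-201.3  -12.8   40.4] rotvec [-0.   0.  -0.2]
```

jog_arm(increments=[-41, -3, 0, 0, 0, 0, -41, -3, 0, 0, 0, 0, -41, -3, 0, 0, 0, 0, -41, -3, 0, 0, 0, 0, -37.3, -0.8, 10, 0, 0, -0.2, 0, 0, 15, 0, 0, 0, 0, 0, 15, 0, 0, 0, 0, 0, 0, 0, 0, 0], aperture=66)

```text
time_s: 8.3
ee_pos: [650.3, -117.0, 218.2]
ee_rot: [-179.7, -0.0, 86.9]
force: [0.3, 0.8, -0.6]
gripper_width: 65.6
gripper_force: 0.0
```

Run:
```python
from h import *
import cv2
from workcell import env
go(86,-115,131,90)
m=env.camera_model("wrist");im=env.grab_frame("wrist");cv2.imwrite("pics/w2.png",im)
for n,p in dict(btab=(64,-115,156),post=(0,25,165),ytab=(10,-70,156),ylug=(10,-98,156),blug=(92,-115,156)).items(): print(n,proj(m,t2w(POSE,p)).round(0))
```

```text
world [ 651.4 -116.7  131. ] now [ 650.3 -117.   218.2] [-179.7   -0.    86.9] | shift now-axes [ 0.3  1.5 87.2] goal-axes [ 0.4  1.1 87.2] rotvec [-0.3 -0.   0. ]
btab [[293. 212.]]
post [[183.   4.]]
ytab [[218. 154.]]
ylug [[221. 190.]]
blug [[329. 212.]]
```

View pics/w2.png

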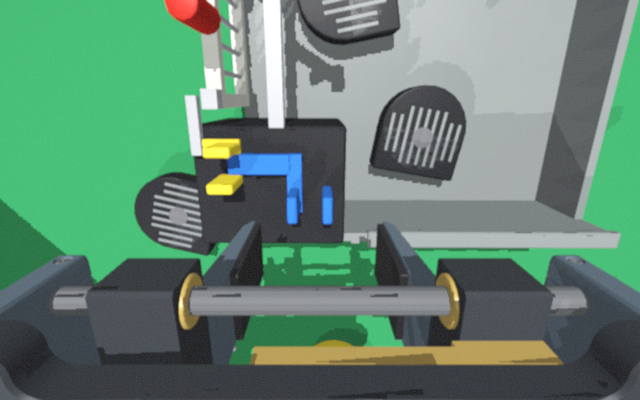

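The blue tab and lug tops are at (293,213) and (328,213), and the yellow tab top is near (217,150). All match the predictions, so I go down and squeeze blue.

jog_arm(increments=[0.4, 1.1, 35, -0.3, 0, 0, 0, 0, 35, 0, 0, 0, 0, 0, 17, 0, 0, 0, 0, 0, 0, 0, 0, 0, 0, 0, 0, 0, 0, 0])

```text
time_s: 8.85
ee_pos: [654.1, -116.3, 135.0]
ee_rot: [179.6, 0.0, 87.1]
force: [0.2, -0.2, 0.4]
gripper_width: 66.1
gripper_force: 0.0
```

```bash
python3 -c "
from h import *
go(86,-115,131,90)"
```

```text
world [ 651.4 -116.7  131. ] now [ 654.1 -116.3  135. ] [179.6   0.   87.1] | shift now-axes [-0.5 -2.8  4. ] goal-axes [-0.5 -2.7  4. ] rotvec [0.4 0.  0.2]
```

jog_arm(increments=[0, 0, 0, 0, 0, 0, 0, 0, 0, 0, 0, 0, 0, 0, 0, 0, 0, 0, 0, 0, 0, 0, 0, 0, 0, 0, 0, 0, 0, 0, 0, 0, 0, 0, 0, 0, 0, 0, 0, 0, 0, 0, 0, 0, 0, 0, 0, 0], aperture=10, grip_n=25)

```text
time_s: 9.65
ee_pos: [650.9, -116.3, 133.7]
ee_rot: [180.0, -0.0, 87.1]
force: [-8.4, 0.7, 6.1]
gripper_width: 19.3
gripper_force: 25.0
```

Blue is home at 19.3 mm. Release, rise, turn back and go to yellow.

jog_arm(increments=[0, 0, 0, 0, 0, 0, 0, 0, 0, 0, 0, 0, 0, 0, 0, 0, 0, 0, 0, 0, 0, 0, 0, 0], aperture=60, grip_n=25)

```text
time_s: 10.05
ee_pos: [653.9, -116.5, 133.5]
ee_rot: [179.6, 0.0, 87.1]
force: [0.5, 0.4, 0.5]
gripper_width: 48.5
gripper_force: 0.0
```

jog_arm(increments=[0, 0, -40, 0, 0, 0, 0, 0, -40, 0, 0, 8.5, 0, 0, -10, 0, 0, 8.5, 0, 0, 0, 0, 0, 8.5, 0, 0, 0, 0, 0, 8.5, 0, 0, 0, 0, 0, 8.5, 0, 0, 0, 0, 0, 8.5, 0, 0, 0, 0, 0, 8.5])

```text
time_s: 10.85
ee_pos: [653.1, -116.4, 223.5]
ee_rot: [179.8, -0.3, 27.3]
force: [-0.2, -1.3, -0.2]
gripper_width: 60.1
gripper_force: 0.0
```

jog_arm(increments=[0, 0, 0, 0, 0, 8.5, 0, 0, 0, 0, 0, 8.5, 0, 0, 0, 0, 0, 8.5, 0, 0, 0, 0, 0, 5.2, 0, 0, 0, 0, 0, 0, 0, 0, 0, 0, 0, 0])

```text
time_s: 11.45
ee_pos: [652.9, -116.4, 223.5]
ee_rot: [180.0, -0.3, -3.0]
force: [-0.5, 0.5, 0.1]
gripper_width: 60.0
gripper_force: 0.0
```

```bash
python3 -c "
from h import *
go(14,-92,133,0)"
```

```text
world [580.7 -89.8 133. ] now [ 652.9 -116.4  223.5] [180.   -0.3  -3. ] | shift now-axes [-74.  -22.8  90.1] goal-axes [-73.5 -22.7  90.5] rotvec [ 0.  -0.3  0.1]
```

jog_arm(increments=[-36.7, -11.4, 0, 0, -0.3, 0, -36.8, -11.3, 0, 0, 0, 0, 0, 0, 0, 0, 0, 0, 0, 0, 0, 0, 0, 0], aperture=62)

```text
time_s: 11.85
ee_pos: [580.6, -89.7, 224.1]
ee_rot: [180.0, -0.1, -3.0]
force: [0.5, -0.5, 0.2]
gripper_width: 62.0
gripper_force: 0.0
```

```bash
python3 -c "
from h import *
go(14,-92,133,0)"
```

```text
world [580.7 -89.8 133. ] now [580.6 -89.7 224.1] [ 1.8e+02 -1.0e-01 -3.0e+00] | shift now-axes [-0.   0.1 91.1] goal-axes [ 0.1  0.1 91.1] rotvec [ 0.  -0.1  0.1]
```

jog_arm(increments=[0, 0, 35, 0, 0, 0, 0, 0, 35, 0, 0, 0, 0, 0, 20, 0, 0, 0, 0, 0, 0, 0, 0, 0, 0, 0, 0, 0, 0, 0])

```text
time_s: 12.35
ee_pos: [582.0, -90.2, 133.8]
ee_rot: [180.0, -0.1, -3.1]
force: [-0.6, -0.3, 0.8]
gripper_width: 62.1
gripper_force: 0.0
```

jog_arm(increments=[0, 0, 0, 0, 0, 0, 0, 0, 0, 0, 0, 0, 0, 0, 0, 0, 0, 0, 0, 0, 0, 0, 0, 0, 0, 0, 0, 0, 0, 0, 0, 0, 0, 0, 0, 0, 0, 0, 0, 0, 0, 0, 0, 0, 0, 0, 0, 0], aperture=10, grip_n=25)

```text
time_s: 13.15
ee_pos: [581.2, -88.8, 134.1]
ee_rot: [-179.9, -0.1, -3.1]
force: [2.4, 5.2, 3.3]
gripper_width: 19.5
gripper_force: 25.0
```

Yellow is home at 19.5 mm. Now the red post.

jog_arm(increments=[0, 0, 0, 0, 0, 0, 0, 0, 0, 0, 0, 0, 0, 0, 0, 0, 0, 0, 0, 0, 0, 0, 0, 0], aperture=50, grip_n=25)

```text
time_s: 13.55
ee_pos: [580.0, -90.3, 133.1]
ee_rot: [180.0, 0.1, -3.1]
force: [-0.7, 0.6, 0.0]
gripper_width: 48.8
gripper_force: 0.0
```

jog_arm(increments=[0, 0, -35, 0, 0, 0, 0, 0, -35, 0, 0, 0, 0, 0, 0, 0, 0, 0, 0, 0, 0, 0, 0, 0], aperture=56)

```text
time_s: 13.95
ee_pos: [580.6, -90.1, 204.0]
ee_rot: [180.0, -0.1, -3.1]
force: [-0.5, 0.3, -0.6]
gripper_width: 55.7
gripper_force: 0.0
```

```bash
python3 -c "
from h import *
go(0,25,130,0)"
```

```text
world [573.1  27.8 130. ] now [580.6 -90.1 204. ] [ 1.8e+02 -1.0e-01 -3.1e+00] | shift now-axes [ -14.  -117.3   73.9] goal-axes [ -13.9 -117.3   74. ] rotvec [ 0.  -0.1 -0. ]
```

jog_arm(increments=[-4.6, -39.1, 0, 0, 0, 0, -4.6, -39.1, 0, 0, 0, 0, -4.6, -39.1, 0, 0, 0, 0, 0, 0, 0, 0, 0, 0, 0, 0, 0, 0, 0, 0])

```text
time_s: 14.45
ee_pos: [572.2, 28.4, 202.0]
ee_rot: [179.9, 0.2, -3.0]
force: [-0.3, -0.2, -0.5]
gripper_width: 55.9
gripper_force: 0.0
```

Run:
```python
from h import *
import cv2
from workcell import env
go(0,25,130,0)
a=env.grab_frame("side")[150:270,270:420];b=env.grab_frame("top")[150:230,250:380]
a=cv2.resize(a,(500,400));b=cv2.resize(b,(650,400));cv2.imwrite("pics/c3.png",cv2.vconcat([cv2.copyMakeBorder(a,0,0,0,150,0),b])[:,:][::1].copy()[:600*2])
im=cv2.imread("pics/c3.png");cv2.imwrite("pics/c3.png",cv2.resize(im,None,fx=.74,fy=.74))
```

```text
world [573.1  27.8 130. ] now [572.2  28.4 202. ] [179.9   0.2  -3. ] | shift now-axes [ 1.1  0.5 72. ] goal-axes [ 0.9  0.6 72. ] rotvec [0.1 0.2 0.1]
```

View pics/c3.png

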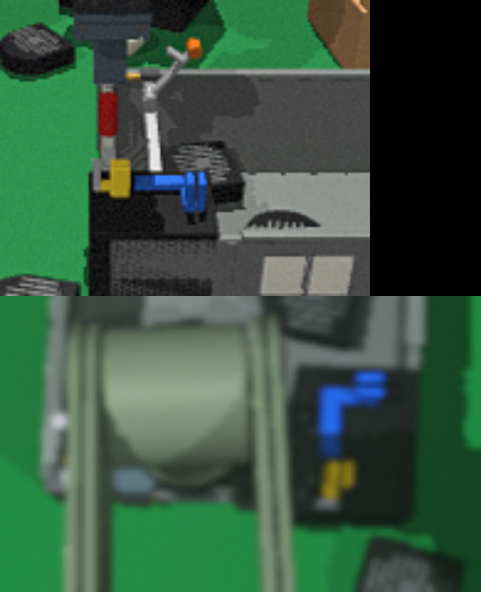

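The hasp is folded back, with its knob at (194,48). Both catches are squeezed: the blue pair at (192,190) and the yellow at (120,178) each sit close together. The gripper is directly over the red post at (108,112), so I go down and grip.

jog_arm(increments=[0.9, 0.6, 35, 0, 0, 0, 0, 0, 25, 0, 0, 0, 0, 0, 12, 0, 0, 0, 0, 0, 0, 0, 0, 0, 0, 0, 0, 0, 0, 0])

```text
time_s: 15.05
ee_pos: [574.7, 26.8, 132.2]
ee_rot: [180.0, -0.1, -3.2]
force: [0.2, -0.4, 0.7]
gripper_width: 56.4
gripper_force: 0.0
```

jog_arm(increments=[0, 0, 0, 0, 0, 0, 0, 0, 0, 0, 0, 0, 0, 0, 0, 0, 0, 0, 0, 0, 0, 0, 0, 0, 0, 0, 0, 0, 0, 0, 0, 0, 0, 0, 0, 0], aperture=10, grip_n=40)

```text
time_s: 15.65
ee_pos: [574.2, 28.6, 131.9]
ee_rot: [-179.9, -0.0, -3.1]
force: [0.4, 5.3, 1.9]
gripper_width: 21.2
gripper_force: 40.0
```

jog_arm(increments=[-9.2, -0.4, 0, 0, 0, 0, -9, -1.2, 0, 0, 0, 0, -9, -2, 0, 0, 0, 0, -8.7, -2.7, 0, 0, 0, 0, -8.5, -3.5, 0, 0, 0, 0, -8.1, -4.3, 0, 0, 0, 0, 0, 0, 0, 0, 0, 0])

```text
time_s: 16.35
ee_pos: [522.6, 45.3, 131.9]
ee_rot: [-179.9, -0.1, -3.1]
force: [3.8, 4.0, -2.1]
gripper_width: 21.5
gripper_force: 40.0
```

```bash
python3 -c "
from h import *
go(-52.5,39.1,130,0)"
```

```text
world [521.4  44.7 130. ] now [522.6  45.3 131.9] [-1.799e+02 -1.000e-01 -3.100e+00] | shift now-axes [-1.2  0.7  1.9] goal-axes [-1.2  0.7  1.9] rotvec [-0.1 -0.1  0. ]
```

Tracking well and the post is held. Continue round the arc.

jog_arm(increments=[-7.7, -4.9, 0, 0, 0, 0, -7.3, -5.6, 0, 0, 0, 0, -6.7, -6.2, 0, 0, 0, 0, -6.2, -6.7, 0, 0, 0, 0, -5.6, -7.3, 0, 0, 0, 0, -4.9, -7.7, 0, 0, 0, 0, 0, 0, 0, 0, 0, 0])

```text
time_s: 17.05
ee_pos: [486.5, 85.2, 131.9]
ee_rot: [180.0, -0.2, -3.0]
force: [5.9, -0.5, -1.2]
gripper_width: 21.2
gripper_force: 40.0
```

jog_arm(increments=[-4.3, -8.1, 0, 0, 0, 0, -3.5, -8.5, 0, 0, 0, 0, -2.7, -8.7, 0, 0, 0, 0, -2, -9, 0, 0, 0, 0, -1.2, -9, 0, 0, 0, 0, -0.4, -9.2, 0, 0, 0, 0, 0, 0, 0, 0, 0, 0, 0, 0, 0, 0, 0, 0])

```text
time_s: 17.85
ee_pos: [474.8, 137.4, 131.8]
ee_rot: [179.9, -0.0, -3.0]
force: [2.7, -3.2, 5.0]
gripper_width: 21.2
gripper_force: 40.0
```

```bash
python3 -c "
from h import *
go(-105,130,130,0)"
```

```text
world [473.9 138.3 130. ] now [474.8 137.4 131.8] [179.9  -0.   -3. ] | shift now-axes [-0.9 -0.9  1.8] goal-axes [-0.9 -0.8  1.8] rotvec [ 0.1 -0.   0.1]
```

jog_arm(increments=[0, 0, 0, 0, 0, 0, 0, 0, 0, 0, 0, 0, 0, 0, 0, 0, 0, 0, 0, 0, 0, 0, 0, 0, 0, 0, 0, 0, 0, 0, 0, 0, 0, 0, 0, 0])

```text
time_s: 18.45
ee_pos: [474.7, 137.1, 131.8]
ee_rot: [179.9, -0.0, -3.1]
force: [3.2, -2.6, 5.1]
gripper_width: 21.3
gripper_force: 40.0
```

Run:
```python
import cv2
from workcell import env
cv2.imwrite("pics/s4.png",cv2.resize(env.grab_frame("side")[150:300,240:440],(800,600)))
```

```text
(no output)
```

View pics/s4.png

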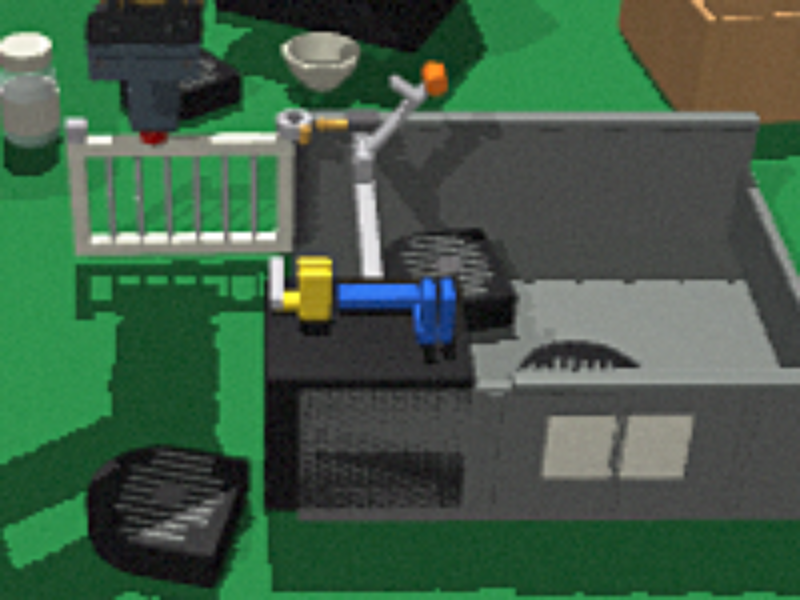

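The gate stands at a right angle, held by its post at (152,135). The hasp is back at (434,78), both catches are squeezed, and the trays are where they were.

```bash
python3 -c "
from workcell import env
print(env.job_done())"
```

```text
the job is handed in; nothing more can be done
None
```

The job is handed in: the hasp is folded well back, the blue and then the yellow catch are squeezed home, and the gripper is holding the gate at about a right angle by its red post with a 40 N grip, though the hand-in returned no verdict.

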